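Tip a plaster mould onto its side and check its dryness

ROBOT

A 7-joint arm with a two-finger parallel gripper is mounted at the origin on the work surface. World frame = base frame: x ahead of the robot, y to its left, z up, the work surface at z = 0. Lengths are in m, angles in rad, forces in N, time in s.
With the tool pointing down it reaches from about 0.35 to 0.9 m from the base axis. Payload 8.1 kg.
Tool frame: the origin (TCP) lies midway between the tips of the shut fingers; the grasp point (between the pads) lies 19 mm behind it; z points along the fingers, y is the line along which they close (so a half turn about z gives the same grasp; the last joint's range is limited). The gripper opens to 92 mm and grips with 3 to 60 N. Pads are 19 mm wide; open, the fingers measure 130 mm over their backs; the gripper's body (75 mm by 190 mm) begins 47 mm behind the grasp point.
Start: joints at [1.1, 0.434, 0.025, 1.573, -0.012, 1.134, -0.075], TCP at [0.225, -0.583, 0.188] pointing down, gripper open.
Joint ranges: [-2.62, 2.62], [-0.44, 2.09], [-1.27, 1.32], [0.08, 2.57], [-1.32, 4.46], [0.12, 2], [-2.74, 2.74]. Speed limits (rad/s): [2.22, 2.22, 3.01, 3.01, 3.14, 3.14, 3.14].

INTERFACE

Orientations are given as a rotation vector (axis times angle).
In Python, from cell import arm gives the robot as it stands.
- The arm moves only by the tool move_arm, never from a script. Its argument "motion" is a list of rows, each an object of numbers: "tx", "ty", "tz": the shift along the tool's x, y, z normalised to -1 to 1, where 1 is 1000 mm; "twist": the turn about the tool's z normalised to -1 to 1, where 1 is pi/2 rad. In form: [{"tx": .., "ty": .., "tz": .., "twist": ..}, ...]. A call has 1 to 12 rows; each row shifts and turns the commanded pose from where the row before left it, along the tool's axes as they then stand; what a row does not reach is not made up. A row lasts 1/10 s, in which the tool goes at most 50 mm and 8.59 degrees, less where a joint would pass 70% of its speed; a pose out of reach is approached as far as the arm can. A call with a number of a shift or a turn outside -1 to 1 is refused whole. A call with a gripper value outside its range is refused whole. "gripper" is the gripper's target within -1 to 1 (shut at 1, half-way at 0, fully open at -1), set as the call begins (left out, the last holds). The fingers move at their own pace and stop on an object; "squeeze" is the grip in N (left out, the last holds). Time passes only in rows, so rows that do not move let the fingers close. It gives the time, the measured TCP pose, the force, the opening and the grip force at its end, in the units of the state.
- arm.observe(): the state, without advancing time (a new reading comes with each control period).
- arm.get_image(name): name is "side" or "top" or "wrist"; returns the picture (480x640x3 uint8, red, green, blue); there is no depth.
- arm.calibration(name): a dict with "K" (3x3 intrinsics, pixels), "T" (4x4, takes a point from camera to world coordinates). Camera axes: x right, y down, z forward; pixel columns grow to the right and rows downward; lengths in m; the calibration is good to about 2 mm. A picture is of the moment at which its call begins: read the wrist's pose just before it. calibration takes no time and is no camera call; for the wrist camera it gives the pose at the moment of the call.
- arm.sign_off(): hands the job in; it is judged then, once.
Trained networks look in the newest picture that a camera, given by its name, has taken for a name from the list of things; names that differ only in an ending like _2 or _b are one class to them, and where a whole thing is asked for, a point or a joint stands for the part that bears it (a point fixed in the world has none). Each returns a list of dicts, best first, with "conf" (0 to 1); they miss things now and then, are a little off and sometimes report something else, mostly with a low value. They report only what shows in the picture. A call takes as long as a camera call. They do not tell look-alikes from the thing itself.
- arm.look_for(camera, query): "point" ([column, row] as shares, 0 to 1, of the picture: columns of its width, rows of its height, amid what is visible of it).
- arm.regions_of(camera, query): "region" (480x640 bool, what is visible of it) and "point" ([column, row] as shares, 0 to 1, of the picture: columns of its width, rows of its height, amid what is visible of it).
- arm.place_of(camera, query): "point" ([column, row] as shares, 0 to 1, of the picture: columns of its width, rows of its height: a listed point, or the origin of a listed thing).
The state is a dict: "clock": time; "joints": joint angles; "dq": joint speeds; "joint_efforts": joint torques, N m; "position": TCP position; "ee_rot": TCP orientation; "force": force on the tool from outside, world axes, zero at the start; "ft_torque": the same for the moment, N m; "width": opening from 0.0 (shut) to 1.0 (fully open); "gripper_force": force on a finger pad.
Only numpy, scipy, OpenCV 4.12 (cv2) and the standard library are available. Lean on these libraries where they do the work, as an engineer would, in place of code of your own. Each camera call takes 0.05 s, during which the arm holds its last target. There are 200 camera calls.

TASK

Tip the tall plaster mould over onto the plywood board by pushing its top while its foot butts against the board's edge (do not lift it), so that it lies flat on the board with its two pencilled rings facing up. Then pick up the moisture probe and touch its tip inside the ring nearest the end with the pour hole, then inside the ring nearest the foot, and finally hang the probe back upright in its fork and let go. Leave everything else where it is.

Things in the scene. Friction and masses are not known exactly. Their poses are not given: they have to be found in the camera images.
- mould: White plaster block mould, 88 x 88 x 165 mm tall, about 0.8 kg, loose, too wide to grip. Starts upright on the table, its -y face within 4 mm of the board's +y edge. Origin: centre of its foot; z runs to the end with the dark pour hole; the +y face, turned from the board, bears two rings. Pushed at the top it pivots over the board's edge, balances at about 35 degrees and falls on by itself.
- mould_centre (a point): centre of the mould block (82.5 mm above its foot)
- ring_pour (a point): centre of the pencilled ring (24 mm across, dot in the middle) nearer the pour hole, on the surface of the mould's +y face, 130.5 mm from the foot and mid-way across
- ring_foot (a point): centre of the like ring nearer the foot, on the surface of the mould's +y face, 34.5 mm from the foot and mid-way across
- board: Plywood ware board fixed to the table, 150 mm (x) x 280 mm (y) x 18 mm thick. Origin: centre of its underside, on the table. Its +y edge is the stop; the mould is tipped towards its -y.
- probe: Moisture probe, rigid, 0.14 kg, 133 mm tall: upright square grey grip 28 x 28 x 80 mm, below it a square collar 62 x 62 x 8 mm, below that a steel pin 45 mm long, 10 mm thick, 6 mm at the tip. Origin at the tip, z up the grip, x and y square to the grip's faces. Starts hanging in the fork, collar on the arms, pin down, squared with the fork.
- probe_grip (a point): centre of the probe's square grip, 93 mm above the tip; grip it here from above. The grip spans 40 mm above and below this point
- probe_tip (a point): the tip of the probe's pin; 25 mm above the table when the probe hangs in the fork
- fork: Aluminium fork stand fixed to the table: two upright arms 70 mm long (x), 12 mm wide, tops 70 mm above the table, with a 32 mm gap between them (along y), closed at the +x end by a plate from 35 to 43 mm ahead of the middle. Origin: on the table, midway between the arms, at mid length.
- fork_top (a point): midway between the arms, at mid length, level with their tops. The hung probe's collar rests on both arms with its pin straight below this point
- pinch_pot: small terracotta bowl, 60 mm across, 35 mm high, standing on the free half of the board; bystander. Leave it alone
- glaze_jar: lidded glass jar, 70 mm across, 90 mm high; bystander. Leave it alone
- bowl: grey bowl, 100 mm across, 50 mm high; bystander. Leave it alone
- kiln_post: grey square kiln post, 40 x 40 x 110 mm, standing; bystander. Leave it alone
- brush: brush lying flat; bystander. Leave it alone
- spatula: spatula lying flat; bystander. Leave it alone
- mug: mug, 80 mm across, 85 mm high; bystander. Leave it alone
- slat: thin wooden slat, 280 x 30 x 8 mm, lying flat; bystander. Leave it alone
Things that resemble listed ones, but are neither listed nor needed, are in the scene too. What is shaped like the mould but red is not meant.

How it is judged:
On the way, in this order (a step that is already met when the one before it is completed fails the run):
1. the mould lies flat on the board, ringed face up, at rest (angle between mould's own z axis and vertical between 1.5 and 1.64 rad and angle between mould's own y axis and vertical below 0.08 rad and height (world z) of mould_centre between 0.055 and 0.069 m and y of mould_centre in the frame of board between -0.115 and 0.115 m and x of mould_centre in the frame of board between -0.06 and 0.06 m and linear speed of mould below 0.02 m/s), for 0.3 s.
2. the held probe's tip touches inside the ring nearer the pour hole (distance between probe_tip and ring_pour below 0.012 m and contact force between probe and mould above 0.3 N and contact force between the fingers and probe above 1 N), for 0.1 s.
3. the held probe's tip touches inside the ring nearer the foot (distance between probe_tip and ring_foot below 0.012 m and contact force between probe and mould above 0.3 N and contact force between the fingers and probe above 1 N), for 0.1 s.
At the end, for the whole second after the job is handed in: The mould lies still and flat (4 degrees) on the board, ringed face up, its centre at least 25 mm in from the board's ends and 15 mm from its sides; the probe hangs still and upright (4 degrees) in the fork, collar on the arms (4 mm in height), its tip within 18 mm of straight below fork_top (all of step 1 and horizontal distance between probe_tip and fork_top below 0.018 m and angle between probe's own z axis and vertical below 0.08 rad and height (world z) of probe_tip between 0.021 and 0.029 m and linear speed of probe below 0.02 m/s); the robot touches nothing.
It fails at once if the mould is lifted (its centre more than 125 mm above the table) (height (world z) of mould_centre above 0.125 m).
It fails at once if a bystander is moved by more than 30 mm (distance of any of pinch_pot, glaze_jar, bowl, kiln_post, brush, spatula, mug, slat from where it was at the start of the episode above 0.03 m).
It also fails if it takes over 59 s, if anything falls off the work surface, if the arm or the gripper's body presses on something with over 40 N, if the wrist force passes 120 N, or if a joint passes its speed limit or range.

## Working session

There is one attempt and no reset: what is moved stays moved. The work goes in short steps, Python scripts to look and compute and a tool call to move; the robot and the scene stay as the last step left them, time stands still between calls to the robot, and variables do not carry over. Pictures are saved under pics/ and viewed, at most 10 in all, crops included, and the job is handed in when it is done.

Besides the shell and the picture viewer there is one more tool, called as a command line: name --argument value ..., lists and objects as JSON in quotes. move_arm: Moves the arm, as the interface text tells. Scaled input: -1 to 1 covers 1000 mm each way for a shift and pi/2 rad each way for a turn. Its arguments: {"type":"object","properties":{"motion":{"type":"array","items":{"type":"object","properties":{"tx":{"type":"number"},"ty":{"type":"number"},"tz":{"type":"number"},"twist":{"type":"number"}}}},"gripper":{"type":"number"},"squeeze":{"type":"number"}},"required":["motion"]}

```bash
mkdir -p pics
python3 - <<'E'
from cell import arm
import cv2,numpy as np
s=arm.observe();print(s)
for c in("top","side"):
    im=arm.get_image(c);cv2.imwrite(f"pics/{c}0.png",im[:,:,::-1])
    k=arm.calibration(c);print(c,np.round(k["K"],1).tolist(),np.round(k["T"],4).tolist())
    for q in("mould","board","probe","fork","ring_pour","ring_foot","fork_top","probe_grip","mould_centre","pinch_pot"):
        r=arm.place_of(c,q);print(q,[(round(d["conf"],2),round(d["point"][0]*640,1),round(d["point"][1]*480,1)) for d in r[:3]])
E
```

```text
{'clock': 0.0, 'joints': array([ 1.10039215,  0.43519707,  0.0250186 ,  1.57411899, -0.01160222,
        1.13400038, -0.07508868]), 'dq': array([ 9.71495763e-04, -2.05659211e-03,  2.53429836e-04, -5.21863883e-04,
       -6.90761819e-04,  8.35388264e-05, -1.27058908e-03]), 'joint_efforts': array([ 1.01323049e-04, -6.67851806e+01,  9.85081382e-01, -3.14464724e+01,
       -6.05336367e-02,  4.28683811e-02,  2.47434518e-04]), 'position': array([ 0.22443534, -0.58268751,  0.18745319]), 'ee_rot': array([-3.08715757e+00, -5.74061405e-01,  6.97491011e-04]), 'force': array([-0.92910445, -1.30644835,  0.04946344]), 'ft_torque': array([ 0.01706983, -0.0565343 ,  0.02869885]), 'gripper_force': 0.0, 'width': 0.9983810183374349}
top [[446.3, 0.0, 314.0], [0.0, 446.3, 241.8], [0.0, 0.0, 1.0]] [[-0.0259, -0.9986, 0.0468, 0.5019], [-0.9995, 0.025, -0.0193, 0.0201], [0.0181, -0.0473, -0.9987, 1.3677], [0.0, 0.0, 0.0, 1.0]]
mould [(0.66, 199.6, 206.2), (0.48, 428.7, 243.8)]
board [(0.89, 287.6, 244.4), (0.24, 321.6, 236.5)]
probe [(0.6, 422.5, 245.2)]
fork [(0.74, 428.8, 243.2), (0.6, 419.5, 243.1)]
rin
[... 252 characters left out ...]
0.88, 224.8, 259.6), (0.58, 189.7, 202.5)]
pinch_pot [(0.57, 320.5, 237.7)]
side [[450.4, 0.0, 313.1], [0.0, 450.4, 241.8], [0.0, 0.0, 1.0]] [[-0.7972, -0.4013, 0.4511, 0.0988], [-0.6036, 0.5465, -0.5805, 0.6184], [-0.0135, -0.7351, -0.6779, 0.8232], [0.0, 0.0, 0.0, 1.0]]
mould [(0.75, 178.5, 342.6), (0.66, 264.8, 357.4), (0.59, 236.0, 255.6)]
board [(0.78, 297.4, 293.6)]
probe [(0.88, 392.9, 200.4)]
fork [(0.92, 387.4, 214.3)]
ring_pour [(0.93, 184.7, 301.2), (0.65, 244.8, 338.6), (0.23, 320.3, 262.2)]
ring_foot [(0.83, 251.8, 363.5), (0.78, 194.0, 334.2)]
fork_top [(0.68, 390.6, 190.3), (0.25, 251.1, 365.0)]
probe_grip [(0.85, 396.7, 176.2)]
mould_centre []
pinch_pot [(0.83, 320.2, 264.1)]
```

View pics/top0.png

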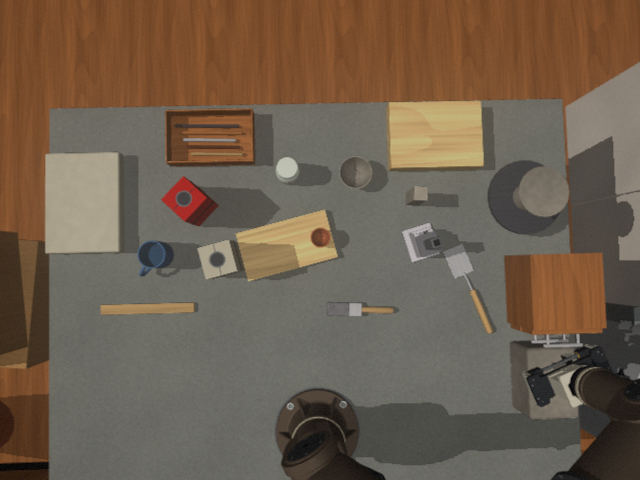

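View pics/side0.png

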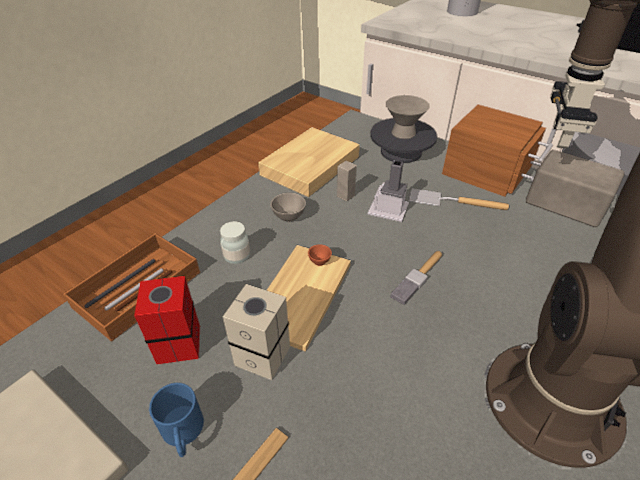

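The top view shows the white mould at (217,260), the red look-alike at (190,200), the board at (288,245) with the pot at (320,238), and the fork with the probe at (428,243). The side view shows both rings on the white mould at (245,337) and (251,364), on the face turned away from the board. The white one at top (217,260) fits, because it butts the board and isn't red. I'll measure it and confirm it in one enlarged crop.

```bash
cat > h.py <<'E'
import numpy as np,cv2
from cell import arm
def ray(cam,uv,z,cal=None):
    c=cal or arm.calibration(cam);K,T=np.array(c["K"]),np.array(c["T"])
    uv=np.atleast_2d(np.asarray(uv,float))
    d=np.c_[uv,np.ones(len(uv))]@np.linalg.inv(K).T@T[:3,:3].T
    return T[:3,3]+d*((z-T[2,3])/d[:,2:3])
def proj(cam,P,cal=None):
    c=cal or arm.calibration(cam);K,T=np.array(c["K"]),np.array(c["T"])
    p=(np.atleast_2d(P)-T[:3,3])@T[:3,:3]@K.T
    return p[:,:2]/p[:,2:]
E
python3 - <<'E'
from h import *
im=arm.get_image("top")[:,:,::-1].copy()
def rect(mask,z,name):
    m=mask.astype(np.uint8);c=max(cv2.findContours(m,0,2)[0],key=cv2.contourArea)
    P=ray("top",c[:,0,:],z)[:,:2].astype(np.float32)
    r=cv2.minAreaRect(P);print(name,np.round(r[0],4),np.round(r[1],4),round(r[2],2),m.sum())
for q,z in(("board",.018),("mould",.165),("fork",0.005),("probe",.158)):
    for d in arm.regions_of("top",q)[:3]:
        print(round(d["conf"],2),[round(d["point"][0]*640),round(d["point"][1]*480)],end=" ");rect(d["region"],z,q)
a=cv2.resize(im[215:295,180:350],None,fx=4.7,fy=4.7,interpolation=cv2.INTER_CUBIC)[:300*2]
b=cv2.resize(im[215:275,390:480],None,fx=4.4,fy=4.4,interpolation=cv2.INTER_CUBIC)
w=np.zeros((600,800,3),np.uint8);w[:a.shape[0]-60,:a.shape[1]]=a[:-60];h=600-b.shape[0];w[h:,:b.shape[1]]=b
s=arm.get_image("side")[:,:,::-1];s=cv2.resize(s[165:225,360:450],None,fx=4.4,fy=4.4,interpolation=cv2.INTER_CUBIC);w[h:,400:400+s.shape[1]]=s
cv2.imwrite("pics/crop1.png",w)
E
```

```text
0.97 [283, 244] board [0.5585 0.0789] [0.1556 0.2819] 13.22 4356
0.37 [430, 243] board [ 0.5525 -0.3549] [0.0653 0.0719] 16.81 476
0.64 [190, 204] mould [0.6743 0.3322] [0.1248 0.0968] 44.13 1579
0.73 [412, 237] fork [ 0.5573 -0.3311] [0.1031 0.0878] 12.78 545
0.72 [146, 312] fork [0.3785 0.5021] [0.2818 0.036 ] 88.43 1043
0.67 [426, 244] probe [ 0.5471 -0.3155] [0.0585 0.0654] 16.9 473
```

View pics/crop1.png

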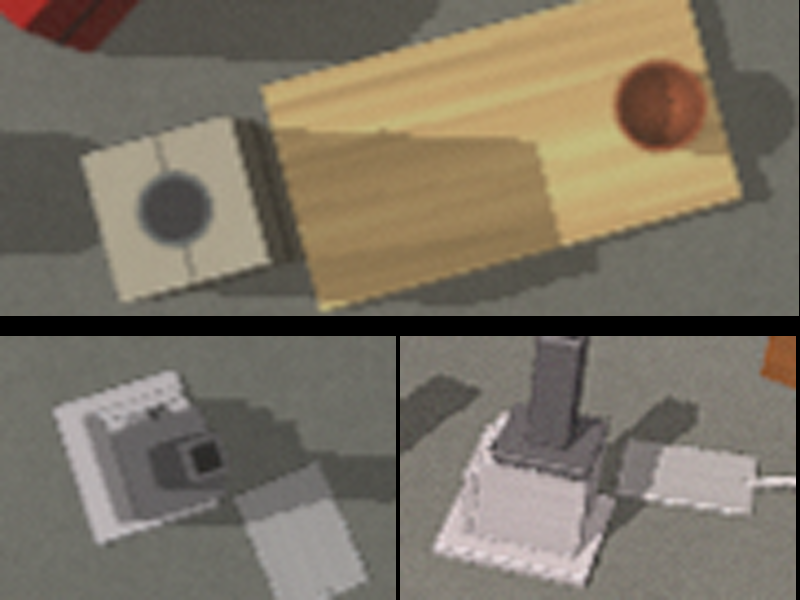

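Confirmed: the white block in the crop, with its pour hole on top, butts the board edge, and its ringed face is on the far side. Now the numbers for the push.

Run:
```python
from h import *
f=lambda L:np.array(L)/4.7+[180,215]
m=ray("top",f([(82,157),(233,117),(270,263),(122,302)])-.5,.165);b=ray("top",f([(262,87),(690,-5),(742,198),(322,310)])-.5,.018)
for P in(m,b): print(np.round(P[:,:2],4).tolist(),P.mean(0).round(4),np.degrees([np.arctan2(*(P[i]-P[j])[[1,0]]) for i,j in((0,1),(3,2),(3,0),(2,1))]).round(1))
for n,u,z in(("grip top",(390+205/4.4,215+122/4.4),.158),("mug",(153,252),.085),("pot",(320,238),.035),("spat",(458,262),0)): print(n,ray("top",u,z)[0,:2].round(4))
u=np.array([(55,75),(180,37),(105,210)])/4.4+[390,215];print("forkbase",ray("top",u,0.006)[:,:2].round(4).tolist())
```

```text
[[0.5497, 0.3113], [0.5704, 0.225], [0.4865, 0.2053], [0.4665, 0.2897]] [0.5183 0.2578 0.165 ] [ 103.5  103.3 -165.5 -166.8]
[[0.5977, 0.2311], [0.6505, -0.0458], [0.5184, -0.0757], [0.4537, 0.1953]] [0.5551 0.0762 0.018 ] [ 100.8  103.4 -166.  -167.2]
grip top [ 0.5477 -0.3377]
mug [0.5443 0.4557]
pot [ 0.5753 -0.0241]
spat [ 0.4926 -0.4484]
forkbase [[0.5889, -0.2788], [0.6133, -0.3674], [0.4939, -0.3103]]
```

move_arm --motion '[{"tz": -0.05},{"tz": -0.05},{"tz": -0.02,"tx": 0.02,"ty": -0.03},{"tx": 0.035,"ty": -0.035},{"tx": 0.035,"ty": -0.035},{"tx": 0.035,"ty": -0.035},{"tx": 0.035,"ty": -0.035}]' --gripper 1

```text
invalid input
```

move_arm --motion '[{"tx": 0,"ty": 0,"tz": -0.05,"twist": 0},{"tx": 0,"ty": 0,"tz": -0.05,"twist": 0},{"tx": 0.02,"ty": -0.03,"tz": -0.02,"twist": 0},{"tx": 0.035,"ty": -0.035,"tz": 0,"twist": 0},{"tx": 0.035,"ty": -0.035,"tz": 0,"twist": 0},{"tx": 0.035,"ty": -0.035,"tz": 0,"twist": 0}]' --gripper 1.0 --squeeze 20

```text
clock: 2.0
position: [0.2933, -0.4106, 0.3085]
ee_rot: [3.088, 0.574, 0.001]
force: [1.3, -0.6, -0.0]
width: 0.526
gripper_force: 0.0
```

move_arm --motion '[{"tx": 0.038,"ty": -0.027,"tz": 0,"twist": 0},{"tx": 0.038,"ty": -0.027,"tz": 0,"twist": 0},{"tx": 0.038,"ty": -0.027,"tz": 0,"twist": 0},{"tx": 0.038,"ty": -0.027,"tz": 0,"twist": 0},{"tx": 0.038,"ty": -0.027,"tz": 0,"twist": 0},{"tx": 0.038,"ty": -0.027,"tz": 0,"twist": 0},{"tx": 0.038,"ty": -0.027,"tz": 0,"twist": 0},{"tx": 0.038,"ty": -0.027,"tz": 0,"twist": 0},{"tx": 0.016,"ty": -0.043,"tz": 0,"twist": 0},{"tx": 0.016,"ty": -0.043,"tz": 0,"twist": 0},{"tx": 0.016,"ty": -0.043,"tz": 0,"twist": 0},{"tx": 0.016,"ty": -0.043,"tz": 0,"twist": 0}]'

```text
clock: 3.2
position: [0.4965, 0.0838, 0.3084]
ee_rot: [3.089, 0.574, 0.001]
force: [0.9, 0.1, -0.2]
width: 0.007
gripper_force: 0.0
```

move_arm --motion '[{"tx": 0.016,"ty": -0.043,"tz": 0,"twist": 0},{"tx": 0.016,"ty": -0.043,"tz": 0,"twist": 0},{"tx": 0.016,"ty": -0.043,"tz": 0,"twist": 0},{"tx": 0.016,"ty": -0.043,"tz": 0,"twist": 0},{"tx": 0.016,"ty": -0.043,"tz": 0,"twist": 0},{"tx": 0.016,"ty": -0.043,"tz": 0,"twist": 0},{"tx": 0,"ty": 0,"tz": 0,"twist": 0.084},{"tx": 0,"ty": 0,"tz": 0,"twist": 0}]'

```text
clock: 4.0
position: [0.4929, 0.3587, 0.3077]
ee_rot: [3.12, 0.37, -0.001]
force: [-0.0, 0.2, 0.7]
width: 0.007
gripper_force: 0.0
```

move_arm --motion '[{"tx": 0,"ty": 0,"tz": 0.04,"twist": 0},{"tx": 0,"ty": 0,"tz": 0.04,"twist": 0},{"tx": 0,"ty": 0,"tz": 0.04,"twist": 0},{"tx": 0,"ty": 0,"tz": 0.037,"twist": 0},{"tx": 0,"ty": 0.01,"tz": 0,"twist": 0},{"tx": 0,"ty": 0.01,"tz": 0,"twist": 0},{"tx": 0,"ty": 0.01,"tz": 0,"twist": 0},{"tx": 0,"ty": 0.006,"tz": 0,"twist": 0},{"tx": 0,"ty": 0.006,"tz": 0,"twist": 0}]'

```text
clock: 4.9
position: [0.5045, 0.316, 0.1529]
ee_rot: [-3.119, -0.368, -0.004]
force: [0.1, -1.4, 0.4]
width: 0.006
gripper_force: 0.0
```

move_arm --motion '[{"tx": 0,"ty": 0.006,"tz": 0,"twist": 0},{"tx": 0,"ty": 0.006,"tz": 0,"twist": 0},{"tx": 0,"ty": 0.006,"tz": 0,"twist": 0},{"tx": 0,"ty": 0.006,"tz": 0,"twist": 0},{"tx": 0,"ty": 0.006,"tz": 0,"twist": 0}]'

```text
clock: 5.4
position: [0.5104, 0.2869, 0.1512]
ee_rot: [3.12, 0.37, -0.0]
force: [0.6, -0.5, 0.2]
width: 0.004
gripper_force: 0.0
```

move_arm --motion '[{"tx": 0,"ty": 0.006,"tz": 0,"twist": 0},{"tx": 0,"ty": 0.006,"tz": 0,"twist": 0},{"tx": 0,"ty": 0.006,"tz": 0,"twist": 0},{"tx": 0,"ty": 0.006,"tz": 0,"twist": 0},{"tx": 0,"ty": 0.006,"tz": 0,"twist": 0}]'

```text
clock: 5.9
position: [0.5175, 0.2576, 0.1512]
ee_rot: [3.12, 0.369, 0.0]
force: [0.4, 0.6, 0.2]
width: 0.006
gripper_force: 0.0
```

Run:
```python
from h import *
cv2.imwrite("pics/side1.png",cv2.resize(arm.get_image("side")[200:420,140:400,::-1],None,fx=2.5,fy=2.5))
```

```text
(no output)
```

View pics/side1.png

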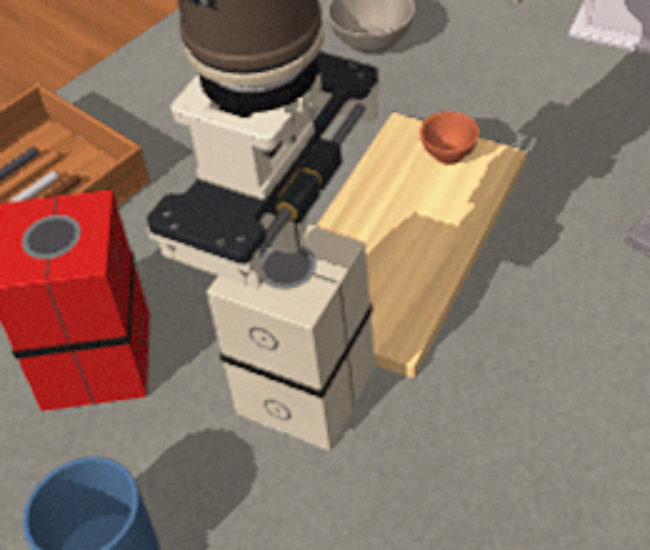

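Run:
```python
from h import *
s=arm.observe();print(s["position"],s["force"])
p=s["position"]
print("tcp in crop",(proj("side",[p,[p[0],p[1],p[2]+.05]])-[140,200])*2.5)
m=np.array([[0.5497,0.3113],[0.5704,0.225],[0.4865,0.2053],[0.4665,0.2897]])
print("mould top",((proj("side",np.c_[m,[.165]*4])-[140,200])*2.5).round())
print("mould foot",((proj("side",np.c_[m,[0]*4])-[140,200])*2.5).round())
t=arm.get_image("top")[:,:,::-1];w=arm.get_image("wrist")[:,:,::-1]
a=cv2.resize(t[200:320,150:350],None,fx=4,fy=4)[:, :800]
cv2.imwrite("pics/w.png",np.hstack([cv2.resize(a,(480,288)),cv2.resize(w,(320,288))]))
```

```text
[0.51797885 0.25635009 0.15113006] [ 0.83871689 -1.33757055 -0.08772701]
tcp in crop [[292.5173641  273.03566731]
 [285.79880527 229.58864931]]
mould top [[208. 288.]
 [268. 206.]
 [366. 239.]
 [312. 324.]]
mould foot [[238. 412.]
 [289. 331.]
 [377. 364.]
 [330. 447.]]
```

View pics/w.png

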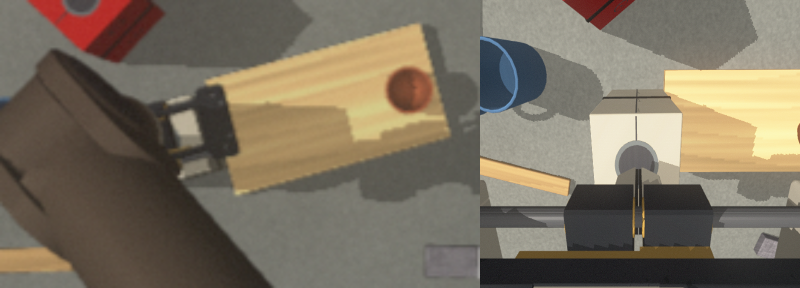

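The tool sits over the mould's pour hole and the mould hasn't moved, so the fingertips seem higher than I took them to be. I'll check the tip in the wrist view.

Run:
```python
from h import *
p=arm.observe()["position"]
w=arm.get_image("wrist")[:,:,::-1].copy()
for z,c in((0,(0,0,255)),(.019,(0,255,0)),(.03,(255,0,0))):
    u=proj("wrist",[p[0],p[1],p[2]+z])[0];print(z,u);cv2.circle(w,tuple(int(v) for v in u.round()),2,c,-1)
m=np.array([[0.5497,0.3113],[0.5704,0.225],[0.4865,0.2053],[0.4665,0.2897]])
for z in(.165,0):
    for u in proj("wrist",np.c_[m,[z]*4]): cv2.circle(w,tuple(int(v) for v in u.round()),3,(255,0,255),-1)
T=np.array(arm.calibration("wrist")["T"]);print(T.round(3))
cv2.imwrite("pics/w2.png",cv2.resize(w[120:480,160:560],(780,585*36*4//(40*4)*1)) )
```

```text
0 [317.72727666 269.76429644]
0.019 [317.89803511 285.40568453]
0.03 [318.01216419 295.85985065]
[[ 0.232 -0.925 -0.301  0.601]
 [-0.973 -0.221 -0.074  0.279]
 [ 0.002  0.31  -0.951  0.347]
 [ 0.     0.     0.     1.   ]]
```

View pics/w2.png

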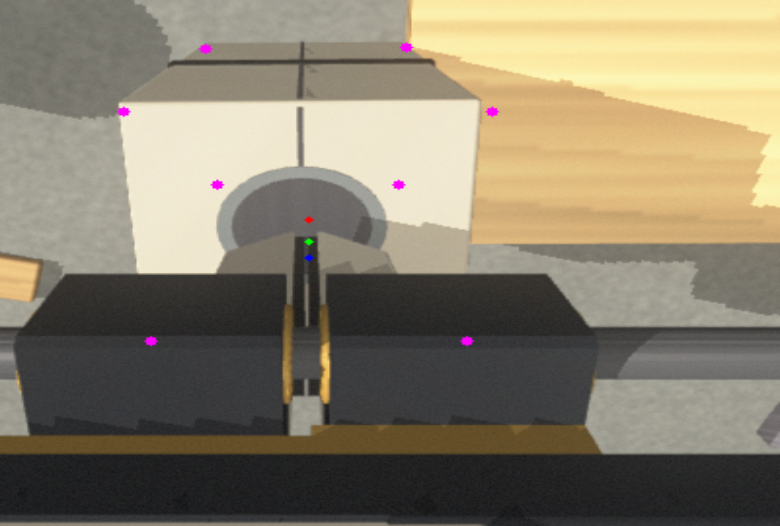

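The visible tip ends near the level of the mould's top, so it skimmed over it without touching. I'll raise, back off and push again about 25 mm lower.

move_arm --motion '[{"tx": 0,"ty": 0,"tz": -0.03,"twist": 0},{"tx": 0,"ty": 0,"tz": -0.03,"twist": 0},{"tx": 0,"ty": -0.048,"tz": 0,"twist": 0},{"tx": 0,"ty": -0.048,"tz": 0,"twist": 0},{"tx": 0,"ty": 0,"tz": 0.03,"twist": 0},{"tx": 0,"ty": 0,"tz": 0.03,"twist": 0},{"tx": 0,"ty": 0,"tz": 0.024,"twist": 0},{"tx": 0,"ty": 0,"tz": 0,"twist": 0},{"tx": 0,"ty": 0.01,"tz": 0,"twist": 0},{"tx": 0,"ty": 0.01,"tz": 0,"twist": 0},{"tx": 0,"ty": 0.01,"tz": 0,"twist": 0}]'

```text
clock: 7.2
position: [0.5032, 0.3215, 0.1287]
ee_rot: [-3.119, -0.368, -0.004]
force: [0.0, -0.6, -1.0]
width: 0.005
gripper_force: 0.0
```

move_arm --motion '[{"tx": 0,"ty": 0.006,"tz": 0,"twist": 0},{"tx": 0,"ty": 0.006,"tz": 0,"twist": 0},{"tx": 0,"ty": 0.006,"tz": 0,"twist": 0},{"tx": 0,"ty": 0.006,"tz": 0,"twist": 0}]'

```text
clock: 7.6
position: [0.5077, 0.2986, 0.1273]
ee_rot: [-3.12, -0.37, -0.0]
force: [0.4, -0.4, 0.1]
width: 0.002
gripper_force: 0.0
```

move_arm --motion '[{"tx": 0,"ty": 0.006,"tz": -0.001,"twist": 0},{"tx": 0,"ty": 0.006,"tz": -0.001,"twist": 0}]'

```text
clock: 7.8
position: [0.5104, 0.2869, 0.1293]
ee_rot: [3.12, 0.37, -0.0]
force: [0.5, 0.3, 0.3]
width: 0.006
gripper_force: 0.0
```

Run:
```python
from h import *
p=arm.observe();print(p["position"],p["force"])
w=arm.get_image("wrist")[:,:,::-1].copy()
s=arm.get_image("side")[200:400,150:350,::-1]
u=proj("wrist",p["position"])[0];cv2.circle(w,tuple(int(v) for v in u.round()),2,(0,0,255),-1)
cv2.imwrite("pics/w3.png",np.hstack([cv2.resize(w[120:440,160:480],(400,400)),cv2.resize(s,(400,400))]))
```

```text
[0.51044202 0.28688678 0.12925105] [0.47369201 0.32181751 0.33661163]
```

View pics/w3.png

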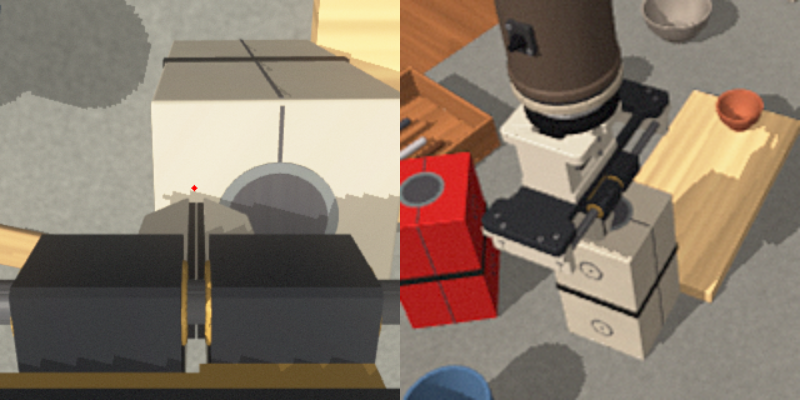

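Run:
```python
from h import *
s=arm.observe();p=s["position"]
out=[]
for c in("wrist","side"):
    w=arm.get_image(c)[:,:,::-1].copy()
    u=proj(c,[p+[0,0,z] for z in np.arange(0,.1,.01)]);print(c,u.round(1).tolist())
    f=5 if c=="wrist" else 5
    o=(u[0]-[40,30 if c=="wrist" else 70]).astype(int)
    k=cv2.resize(w[o[1]:o[1]+120,o[0]:o[0]+80],None,fx=5,fy=5,interpolation=cv2.INTER_CUBIC)
    for i,v in enumerate((u-o+.5)*f): cv2.line(k,(int(v[0])+25,int(v[1])),(int(v[0])+(60 if i%5 else 90),int(v[1])),(0,0,255),1)
    out.append(k)
cv2.imwrite("pics/z1.png",np.hstack(out))
```

```text
wrist [[318.1, 269.7], [318.2, 277.6], [318.3, 286.3], [318.4, 295.8], [318.6, 306.4], [318.7, 318.2], [318.9, 331.5], [319.1, 346.4], [319.4, 363.5], [319.6, 383.0]]
side [[250.2, 328.3], [249.6, 325.1], [249.1, 321.8], [248.5, 318.5], [247.8, 315.1], [247.2, 311.6], [246.6, 308.1], [246.0, 304.6], [245.3, 300.9], [244.7, 297.2]]
```

View pics/z1.png

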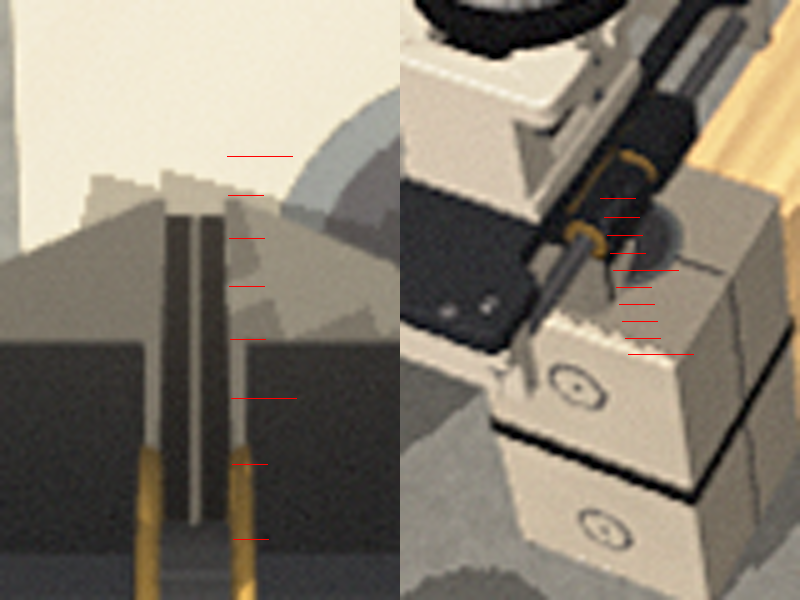

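move_arm --motion '[{"tx": 0,"ty": 0,"tz": 0.004,"twist": 0},{"tx": 0,"ty": 0,"tz": 0,"twist": 0}]'

```text
clock: 8.2
position: [0.5107, 0.2884, 0.1268]
ee_rot: [-3.119, -0.371, -0.003]
force: [-3.3, -3.9, 17.4]
width: 0.003
gripper_force: 8.6
```

move_arm --motion '[{"tx": 0,"ty": 0,"tz": 0.004,"twist": 0},{"tx": 0,"ty": 0,"tz": 0,"twist": 0}]'

```text
clock: 8.4
position: [0.5117, 0.2906, 0.1268]
ee_rot: [-3.116, -0.371, -0.01]
force: [-11.3, -7.0, 46.1]
width: 0.005
gripper_force: 23.2
```

move_arm --motion '[{"tx": 0,"ty": 0,"tz": 0.004,"twist": 0},{"tx": 0,"ty": 0,"tz": 0,"twist": 0}]'

```text
clock: 8.6
position: [0.5131, 0.2932, 0.1269]
ee_rot: [-3.113, -0.372, -0.019]
force: [-17.2, -8.9, 75.9]
width: 0.006
gripper_force: 37.5
```

The press shows the fingertips meet the mould's top (165 mm) at a reported z of 0.127, so the effective tip sits about 38 mm above the reported TCP. That explains the miss. I'll back off and push with the tips really at about 150 mm.

move_arm --motion '[{"tx": 0,"ty": 0,"tz": -0.03,"twist": 0},{"tx": 0,"ty": 0,"tz": -0.03,"twist": 0},{"tx": 0,"ty": -0.04,"tz": 0,"twist": 0},{"tx": 0,"ty": -0.035,"tz": 0,"twist": 0},{"tx": 0,"ty": 0,"tz": 0.03,"twist": 0},{"tx": 0,"ty": 0,"tz": 0.035,"twist": 0},{"tx": 0,"ty": 0,"tz": 0,"twist": 0}]'

```text
clock: 9.3
position: [0.4902, 0.3583, 0.1077]
ee_rot: [3.115, 0.371, -0.01]
force: [-0.4, 0.0, -0.1]
width: 0.006
gripper_force: 0.0
```

move_arm --motion '[{"tx": 0,"ty": 0.01,"tz": 0,"twist": 0},{"tx": 0,"ty": 0.01,"tz": 0,"twist": 0},{"tx": 0,"ty": 0.01,"tz": 0,"twist": 0},{"tx": 0,"ty": 0.01,"tz": 0,"twist": 0},{"tx": 0,"ty": 0.006,"tz": 0,"twist": 0},{"tx": 0,"ty": 0.006,"tz": 0,"twist": 0},{"tx": 0,"ty": 0.006,"tz": 0,"twist": 0},{"tx": 0,"ty": 0.006,"tz": 0,"twist": 0}]'

```text
clock: 10.1
position: [0.508, 0.2989, 0.1129]
ee_rot: [-3.118, -0.371, -0.002]
force: [-0.8, 3.9, 5.0]
width: 0.005
gripper_force: 2.6
```

Run:
```python
from h import *
s=arm.observe();print(s["position"],s["force"])
for q in("ring_pour","ring_foot"):
    arm.get_image("side");print(q,[(round(d["conf"],2),round(d["point"][0]*640,1),round(d["point"][1]*480,1)) for d in arm.place_of("side",q)[:3]])
```

```text
[0.50795304 0.29893079 0.11285451] [-0.78219515  3.8562959   5.00807965]
ring_pour [(0.68, 186.9, 302.5), (0.61, 246.6, 329.7)]
ring_foot [(0.91, 250.3, 359.0), (0.59, 197.8, 333.1), (0.49, 320.1, 265.3)]
```

move_arm --motion '[{"tx": 0,"ty": 0.006,"tz": -0.002,"twist": 0},{"tx": 0,"ty": 0.006,"tz": -0.002,"twist": 0},{"tx": 0,"ty": 0.006,"tz": -0.002,"twist": 0},{"tx": 0,"ty": 0.006,"tz": -0.001,"twist": 0}]'

```text
clock: 10.7
position: [0.5136, 0.2744, 0.1195]
ee_rot: [3.12, 0.37, 0.0]
force: [-0.6, 2.3, 4.1]
width: 0.003
gripper_force: 1.8
```

move_arm --motion '[{"tx": 0,"ty": 0.006,"tz": -0.001,"twist": 0},{"tx": 0,"ty": 0.006,"tz": -0.001,"twist": 0},{"tx": 0,"ty": 0.006,"tz": -0.001,"twist": 0},{"tx": 0,"ty": 0.006,"tz": 0,"twist": 0}]'

```text
clock: 11.1
position: [0.5191, 0.2503, 0.122]
ee_rot: [3.119, 0.369, -0.001]
force: [-0.4, 1.2, 2.0]
width: 0.002
gripper_force: 0.8
```

move_arm --motion '[{"tx": 0,"ty": 0.006,"tz": 0,"twist": 0},{"tx": 0,"ty": 0.006,"tz": 0,"twist": 0},{"tx": 0,"ty": 0.006,"tz": 0,"twist": 0}]'

```text
clock: 11.4
position: [0.5232, 0.2328, 0.1219]
ee_rot: [3.119, 0.369, -0.001]
force: [0.0, -0.5, -0.4]
width: 0.007
gripper_force: 0.1
```

Run:
```python
from h import *
cv2.imwrite("pics/side3.png",cv2.resize(arm.get_image("side")[200:400,140:400,::-1],None,fx=2.5,fy=2.5))
```

```text
(no output)
```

View pics/side3.png

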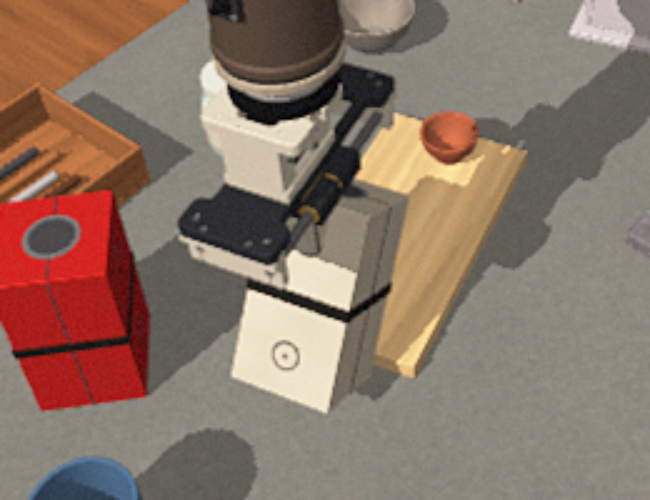

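The mould is tilted about 30° over the board edge, with the foot lifted and the ring at (285,355) facing up and outward. I'll keep pushing.

move_arm --motion '[{"tx": 0,"ty": 0.006,"tz": 0,"twist": 0},{"tx": 0,"ty": 0.006,"tz": 0,"twist": 0},{"tx": 0,"ty": 0.006,"tz": 0,"twist": 0},{"tx": 0,"ty": 0.006,"tz": 0,"twist": 0}]'

```text
clock: 11.85
position: [0.5289, 0.2099, 0.1222]
ee_rot: [3.12, 0.369, -0.0]
force: [0.8, -0.4, -1.1]
width: 0.007
gripper_force: 0.0
```

move_arm --motion '[{"tx": 0,"ty": 0,"tz": -0.015,"twist": 0},{"tx": 0,"ty": 0,"tz": -0.04,"twist": 0},{"tx": 0,"ty": 0,"tz": -0.05,"twist": 0},{"tx": 0,"ty": 0,"tz": -0.05,"twist": 0},{"tx": 0,"ty": 0,"tz": 0,"twist": 0}]'

```text
clock: 12.35
position: [0.5317, 0.2125, 0.2845]
ee_rot: [-3.116, -0.369, -0.017]
force: [0.2, 1.5, -0.5]
width: 0.004
gripper_force: 0.0
```

Run:
```python
from h import *
print(arm.observe()["position"])
for c in("side","wrist"):
    im=arm.get_image(c)
    for q in("ring_pour","ring_foot"):
        for d in arm.place_of(c,q)[:3]:
            u=np.array(d["point"])*[640,480];print(c,q,round(d["conf"],2),u.round(1),ray(c,u,.106)[0].round(4))
```

```text
[0.5316501  0.21250557 0.28451534]
side ring_pour 0.81 [183.4 304.3] [0.6764 0.3126 0.106 ]
side ring_pour 0.69 [288.7 280.1] [0.5451 0.1322 0.106 ]
side ring_foot 0.73 [267.9 311. ] [0.5253 0.2223 0.106 ]
wrist ring_pour 0.6 [405.  191.5] [0.5523 0.1299 0.106 ]
wrist ring_pour 0.6 [226.1  11.7] [0.6621 0.3177 0.106 ]
wrist ring_foot 0.91 [248.   36.8] [0.6478 0.297  0.106 ]
wrist ring_foot 0.82 [303.3 195.1] [0.5268 0.222  0.106 ]
```

The rings are now 92–96 mm apart on the top plane, so the mould lies flat with its rings up. Next, the probe.

move_arm --motion '[{"tx": -0.0095,"ty": 0.045,"tz": 0,"twist": 0},{"tx": -0.0095,"ty": 0.045,"tz": 0,"twist": 0},{"tx": -0.0095,"ty": 0.045,"tz": 0,"twist": 0},{"tx": -0.0095,"ty": 0.045,"tz": 0,"twist": 0},{"tx": -0.0095,"ty": 0.045,"tz": 0,"twist": 0},{"tx": -0.0095,"ty": 0.045,"tz": 0,"twist": 0},{"tx": -0.0095,"ty": 0.045,"tz": 0,"twist": 0},{"tx": -0.0095,"ty": 0.045,"tz": 0,"twist": 0},{"tx": -0.0095,"ty": 0.045,"tz": 0,"twist": 0},{"tx": -0.0095,"ty": 0.045,"tz": 0,"twist": 0},{"tx": -0.0095,"ty": 0.045,"tz": 0,"twist": 0},{"tx": -0.0095,"ty": 0.045,"tz": 0,"twist": 0}]' --gripper -1

```text
clock: 13.85
position: [0.5434, -0.3429, 0.2759]
ee_rot: [-3.119, -0.37, 0.003]
force: [0.9, 0.5, 0.7]
width: 0.986
gripper_force: 0.0
```

Run:
```python
from h import *
print(arm.observe()["position"],arm.observe()["ee_rot"])
im=arm.get_image("wrist");cal=arm.calibration("wrist");v=im[:,:,::-1].copy()
for q,z in(("probe_grip",.118),("fork_top",.07),("probe",.025)):
    for d in arm.place_of("wrist",q)[:2]:
        u=np.array(d["point"])*[640,480];print(q,round(d["conf"],2),u.round(1),ray("wrist",u,z,cal)[0].round(4))
        cv2.circle(v,tuple(int(t) for t in u),3,(0,0,255),-1)
for q in("probe","fork"):
    for d in arm.regions_of("wrist",q)[:1]:
        c=max(cv2.findContours(d["region"].astype(np.uint8),0,2)[0],key=cv2.contourArea);print(q,cv2.minAreaRect(c))
        cv2.drawContours(v,[c],-1,(0,255,0),1)
p=np.array([.5477,-.3377,.158]);u=proj("wrist",p,cal)[0];print("exp top",u)
cv2.circle(v,tuple(int(t) for t in u),3,(255,0,0),-1)
cv2.imwrite("pics/probe.png",v)
```

```text
[ 0.54336577 -0.34292266  0.275924  ] [-3.11866976e+00 -3.69622452e-01  2.77643168e-03]
probe 0.55 [314.6 170.2] [ 0.5511 -0.3495  0.025 ]
probe ((311.0, 183.0), (68.0, 64.0), 90.0)
fork ((310.23992919921875, 160.43795776367188), (86.46001434326172, 79.18766784667969), 87.47388458251953)
exp top [299.38232716 199.25531386]
```

View pics/probe.png

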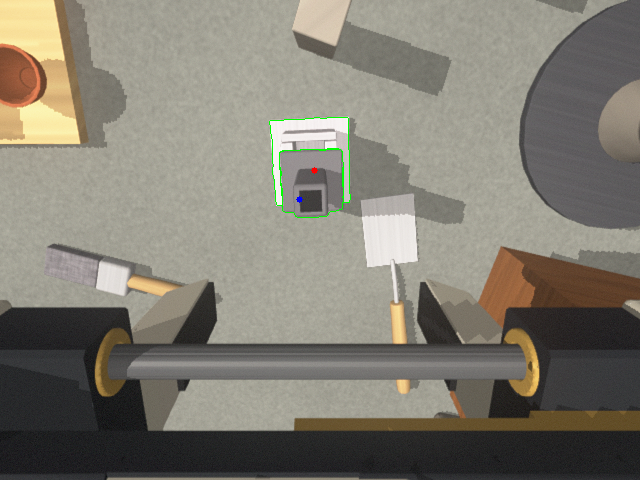

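The wrist view shows the fork's closed end up the image (+x). The grip top is at (310,201), and the base is turned about 3° anticlockwise of the tool. I'll combine the cameras and check the height scale.

Run:
```python
from h import *
c=arm.calibration("wrist");T=np.array(c["T"]);print("f",c["K"][0][0],"cam",T[:3,3].round(4))
print("wrist grip top",ray("wrist",(310.5,200.5),.158,c)[0].round(4),"w/ camera 20mm higher",ray("wrist",(310.5,200.5),.138,c)[0].round(4))
cl=ray("wrist",[(280,152),(342,149)],.078,c);print("collar far edge",cl.round(4).tolist(),np.linalg.norm(cl[0]-cl[1]))
g=ray("wrist",[(294,214),(327,216)],.158,c);print("grip near top edge",g.round(4).tolist(),np.linalg.norm(g[0]-g[1]))
print("side grip",ray("side",(396.7,176.2),.118)[0].round(4),"fork_top",ray("side",(390.6,190.3),.07)[0].round(4))
print("top grip",ray("top",(431,243.1),.118)[0].round(4),"fork_top",ray("top",(429.7,243.5),.07)[0].round(4))
b=ray("wrist",[(270,121),(349,117)],.006,c);d=b[1]-b[0];print("base",np.linalg.norm(d),90+np.degrees(np.arctan2(d[1],d[0])))
```

```text
f 397.53427287208063 cam [ 0.6282 -0.3194  0.4725]
wrist grip top [ 0.552  -0.3327  0.158 ] w/ camera 20mm higher [ 0.5471 -0.3335  0.138 ]
collar far edge [[0.5731, -0.2957, 0.078], [0.5902, -0.3541, 0.078]] 0.060820454598835144
grip near top edge [[0.5377, -0.3221, 0.158], [0.5424, -0.3489, 0.158]] 0.027166905377178193
side grip [ 0.5437 -0.3315  0.118 ] fork_top [ 0.5535 -0.3253  0.07  ]
top grip [ 0.5485 -0.3336  0.118 ] fork_top [ 0.5492 -0.3434  0.07  ]
base 0.08947850981320261 16.33871739661238
```

move_arm --motion '[{"tx": 0,"ty": 0,"tz": 0,"twist": -0.031},{"tx": 0.008,"ty": -0.007,"tz": 0,"twist": 0},{"tx": 0,"ty": 0,"tz": 0.04,"twist": 0},{"tx": 0,"ty": 0,"tz": 0.04,"twist": 0},{"tx": 0,"ty": 0,"tz": 0.02,"twist": 0},{"tx": 0,"ty": 0,"tz": 0,"twist": 0}]'

```text
clock: 14.75
position: [0.5485, -0.3294, 0.1741]
ee_rot: [-3.106, -0.447, 0.007]
force: [-0.5, 0.8, 0.5]
width: 0.997
gripper_force: 0.0
```

Run:
```python
from h import *
s=arm.observe();print(s["position"],s["ee_rot"],s["force"])
im=arm.get_image("wrist");c=arm.calibration("wrist")
for i in range(3): print("axis z",.118+.02*i,proj("wrist",[*s["position"][:2],.118+.02*i],c)[0].round(1))
for q in("probe_grip","probe"):
    print(q,[(round(d["conf"],2),(np.array(d["point"])*[640,480]).round(1)) for d in arm.place_of("wrist",q)[:2]])
g=cv2.cvtColor(im,cv2.COLOR_RGB2GRAY);
m=(g<45).astype(np.uint8);m[:, :180]=0;m[:,460:]=0;m[300:]=0
n,l,st,ce=cv2.connectedComponentsWithStats(m)
for i in range(1,n):
    if st[i,4]>150: print(st[i],ce[i].round(1),ray("wrist",ce[i],.158,c)[0].round(4))
cv2.imwrite("pics/probe2.png",im[:,:,::-1])
```

```text
[ 0.54849658 -0.32938605  0.17406661] [-3.10569946 -0.44683759  0.00706766] [-0.53843803  0.84103525  0.5439446 ]
axis z 0.118 [314.9 236.2]
axis z 0.13799999999999998 [314.8 246.5]
axis z 0.158 [314.6 258.6]
probe_grip [(0.72, array([328.4, 234.2]))]
probe [(0.68, array([325.1, 203.2]))]
```

Run:
```python
from h import *
s=arm.observe();print(s["position"])
im=arm.get_image("wrist");c=arm.calibration("wrist")
print(ray("wrist",(328.4,234.2),.118,c)[0].round(4),ray("wrist",(325.1,203.2),.025,c)[0].round(4))
for d in arm.regions_of("wrist","probe")[:1]:
    x,y,w,h=cv2.boundingRect(d["region"].astype(np.uint8));print("box",x,y,w,h)
g=cv2.cvtColor(im,cv2.COLOR_RGB2GRAY)
for r in(190,215,235,250,260,270): print(r,[int(v) for v in g[r,268:388:4]])
print([int(v) for v in g[150:300:5,326]])
```

```text
[ 0.5511917  -0.33148878  0.17892082]
[ 0.5534 -0.3399  0.118 ] [ 0.552  -0.3403  0.025 ]
box 282 179 81 99
190 [163, 238, 243, 242, 148, 150, 146, 148, 149, 148, 150, 153, 147, 148, 150, 147, 147, 148, 151, 147, 147, 151, 148, 148, 200, 124, 126, 123, 119, 120]
215 [168, 224, 244, 241, 144, 146, 148, 146, 150, 101, 87, 88, 90, 87, 87, 87, 85, 85, 77, 112, 115, 114, 113, 102, 199, 120, 124, 123, 122, 122]
235 [165, 176, 245, 241, 146, 144, 142, 146, 118, 114, 113, 112, 109, 110, 104, 108, 106, 105, 103, 83, 114, 115, 113, 131, 175, 115, 118, 120, 121, 118]
250 [169, 158, 154, 168, 144, 145, 143, 144, 120, 143, 89, 64, 58, 58, 58, 62, 58, 54, 142, 117, 116, 115, 116, 124, 116, 121, 116, 121, 174, 174]
260 [163, 160, 159, 162, 158, 169, 157, 165, 125, 145, 87, 60, 59, 63, 56, 59, 60, 54, 146, 116, 164, 159, 161, 163, 171, 164, 168, 159, 229, 227]
270 [162, 163, 163, 156, 165, 155, 156, 156, 122, 141, 91, 60, 58, 56, 56, 59, 62, 59, 148, 107, 162, 157, 161, 162, 165, 170, 173, 158, 232, 227]
[147, 147, 239, 231, 194, 192, 108, 153, 146, 147, 149, 85, 89, 86, 87, 87, 87, 104, 146, 54, 60, 59, 54, 57, 59, 142, 156, 158, 159, 160]
```

move_arm --motion '[{"tx": 0,"ty": 0.004,"tz": 0,"twist": 0},{"tx": 0,"ty": 0,"tz": 0.03,"twist": 0},{"tx": 0,"ty": 0,"tz": 0.025,"twist": 0},{"tx": 0,"ty": 0,"tz": 0,"twist": 0}]'

```text
clock: 15.4
position: [0.549, -0.3357, 0.1196]
ee_rot: [-3.107, -0.444, 0.006]
force: [-0.5, -0.2, -0.6]
width: 1.0
gripper_force: 0.0
```

Run:
```python
from h import *
s=arm.observe();print(s["position"],s["ee_rot"],s["force"])
```

```text
[ 0.54899633 -0.33572972  0.11956255] [-3.10738441 -0.4443196   0.00647835] [-0.49000448 -0.22670832 -0.60140946]
```

move_arm --motion '[{"tx": 0,"ty": 0,"tz": 0.01,"twist": 0},{"tx": 0,"ty": 0,"tz": 0.01,"twist": 0},{"tx": 0,"ty": 0,"tz": 0,"twist": 0}]'

```text
clock: 15.7
position: [0.5506, -0.336, 0.1016]
ee_rot: [-3.109, -0.445, 0.001]
force: [-0.7, 0.1, -0.4]
width: 1.0
gripper_force: 0.0
```

move_arm --motion '[{"tx": 0,"ty": 0,"tz": 0,"twist": 0},{"tx": 0,"ty": 0,"tz": 0,"twist": 0},{"tx": 0,"ty": 0,"tz": 0,"twist": 0},{"tx": 0,"ty": 0,"tz": 0,"twist": 0},{"tx": 0,"ty": 0,"tz": 0,"twist": 0},{"tx": 0,"ty": 0,"tz": 0,"twist": 0},{"tx": 0,"ty": 0,"tz": 0,"twist": 0},{"tx": 0,"ty": 0,"tz": 0,"twist": 0},{"tx": 0,"ty": 0,"tz": 0,"twist": 0},{"tx": 0,"ty": 0,"tz": 0,"twist": 0}]' --gripper 1 --squeeze 30

```text
clock: 16.7
position: [0.5509, -0.3361, 0.1022]
ee_rot: [3.11, 0.445, -0.0]
force: [-0.4, -0.3, 0.5]
width: 0.306
gripper_force: 30.0
```

move_arm --motion '[{"tx": 0,"ty": 0,"tz": -0.02,"twist": 0},{"tx": 0,"ty": 0,"tz": -0.03,"twist": 0},{"tx": 0,"ty": 0,"tz": -0.04,"twist": 0},{"tx": 0,"ty": 0,"tz": -0.04,"twist": 0},{"tx": 0,"ty": 0,"tz": -0.02,"twist": 0},{"tx": 0,"ty": 0,"tz": 0,"twist": 0}]'

```text
clock: 17.3
position: [0.5526, -0.3366, 0.2558]
ee_rot: [3.106, 0.445, 0.008]
force: [0.3, 0.4, -1.2]
width: 0.298
gripper_force: 30.0
```

move_arm --motion '[{"tx": 0.007,"ty": -0.025,"tz": 0,"twist": 0},{"tx": 0.013,"ty": -0.045,"tz": 0,"twist": 0},{"tx": 0.013,"ty": -0.045,"tz": 0,"twist": 0},{"tx": 0.013,"ty": -0.045,"tz": 0,"twist": 0},{"tx": 0.013,"ty": -0.045,"tz": 0,"twist": 0},{"tx": 0.013,"ty": -0.045,"tz": 0,"twist": 0},{"tx": 0.013,"ty": -0.045,"tz": 0,"twist": 0},{"tx": 0.013,"ty": -0.045,"tz": 0,"twist": 0},{"tx": 0.013,"ty": -0.045,"tz": 0,"twist": 0},{"tx": 0.01,"ty": -0.034,"tz": 0,"twist": 0},{"tx": 0.008,"ty": -0.03,"tz": 0,"twist": 0},{"tx": 0,"ty": 0,"tz": 0,"twist": 0}]'

```text
clock: 18.5
position: [0.5468, 0.1368, 0.2508]
ee_rot: [-3.105, -0.457, 0.003]
force: [-0.3, 0.5, -1.5]
width: 0.302
gripper_force: 30.0
```

Run:
```python
from h import *
s=arm.observe();print(s["position"],s["ee_rot"],s["force"],s["width"])
def show(c,q,z):
    for d in arm.place_of(c,q)[:3]:
        u=np.array(d["point"])*[640,480];print(c,q,round(d["conf"],2),u.round(1),ray(c,u,z)[0].round(4))
p=s["position"]
for c in("side","top","wrist"):
    arm.get_image(c)
    show(c,"ring_pour",.106);show(c,"ring_foot",.106);show(c,"probe_tip",p[2]-.077)
```

```text
[0.54683334 0.13677771 0.25078001] [-3.10538445 -0.45671691  0.00321568] [-0.3301491   0.47349245 -1.52663158] 0.3024683084756896
side ring_pour 0.94 [287.1 278. ] [0.5517 0.1296 0.106 ]
side ring_pour 0.88 [186.5 302. ] [0.676  0.3048 0.106 ]
side ring_pour 0.37 [182.8 429.5] [0.4752 0.4881 0.106 ]
side ring_foot 0.92 [264.4 314.2] [0.5256 0.2327 0.106 ]
side ring_foot 0.68 [193.4 332.8] [0.6061 0.3485 0.106 ]
side ring_foot 0.23 [290.1 216.5] [ 0.6791 -0.0363  0.106 ]
side probe_tip 0.91 [282.8 260.3] [0.5472 0.1432 0.1738]
top ring_pour 0.72 [195.1 210.8] [0.6571 0.3294 0.106 ]
top ring_pour 0.57 [267.5 249. ] [0.5439 0.1273 0.106 ]
top ring_foot 0.93 [208.7 214. ] [0.6472 0.2912 0.106 ]
top ring_foot 0.68 [288.4 245.1] [0.5535 0.0682 0.106 ]
wrist ring_pour 0.76 [317.9 197.9] [0.5539 0.1303 0.106 ]
wrist ring_foot 0.87 [158.6  23.9] [0.652  0.2876 0.106 ]
wrist ring_foot 0.71 [211.3 196.3] [0.5291 0.2211 0.106 ]
wrist probe_tip 0.29 [317.  198.6] [0.5685 0.136  0.1738]
```

move_arm --motion '[{"tx": 0.002,"ty": 0.007,"tz": 0,"twist": 0},{"tx": 0,"ty": 0,"tz": 0.03,"twist": 0},{"tx": 0,"ty": 0,"tz": 0.02,"twist": 0},{"tx": 0,"ty": 0,"tz": 0.008,"twist": 0},{"tx": 0,"ty": 0,"tz": 0,"twist": 0}]'

```text
clock: 19.6
position: [0.5523, 0.1243, 0.1933]
ee_rot: [3.11, 0.445, -0.003]
force: [0.5, 0.4, -0.9]
width: 0.302
gripper_force: 30.0
```

Run:
```python
from h import *
s=arm.observe();p=s["position"];print(p,s["force"])
for c in("side","wrist"):
    arm.get_image(c)
    for q,z in(("ring_pour",.106),("probe_tip",p[2]-.077)):
        for d in arm.place_of(c,q)[:2]:
            u=np.array(d["point"])*[640,480];print(c,q,round(d["conf"],2),u.round(1),ray(c,u,z)[0].round(4))
```

```text
[0.55227057 0.12428135 0.19334302] [ 0.47871292  0.39655105 -0.9260875 ]
side ring_pour 0.76 [286.6 278.7] [0.5513 0.1318 0.106 ]
side ring_pour 0.58 [186.1 303. ] [0.6747 0.3069 0.106 ]
side probe_tip 0.78 [284.5 272.4] [0.5602 0.1273 0.1163]
```

move_arm --motion '[{"tx": 0,"ty": -0.006,"tz": 0,"twist": 0},{"tx": 0,"ty": 0,"tz": 0.006,"twist": 0},{"tx": 0,"ty": 0,"tz": 0.003,"twist": 0},{"tx": 0,"ty": 0,"tz": 0,"twist": 0}]'

```text
clock: 20.3
position: [0.5505, 0.1304, 0.1844]
ee_rot: [3.11, 0.445, -0.002]
force: [0.5, -0.1, -0.2]
width: 0.304
gripper_force: 30.0
```

move_arm --motion '[{"tx": 0,"ty": 0,"tz": 0.002,"twist": 0},{"tx": 0,"ty": 0,"tz": 0,"twist": 0}]'

```text
clock: 20.5
position: [0.5511, 0.1306, 0.1832]
ee_rot: [3.11, 0.445, 0.0]
force: [-0.4, -0.4, -1.4]
width: 0.304
gripper_force: 30.0
```

move_arm --motion '[{"tx": 0,"ty": 0,"tz": 0.002,"twist": 0},{"tx": 0,"ty": 0,"tz": 0,"twist": 0},{"tx": 0,"ty": 0,"tz": 0,"twist": 0}]'

```text
clock: 20.8
position: [0.552, 0.1311, 0.1828]
ee_rot: [-3.11, -0.445, -0.004]
force: [-1.9, -1.7, 10.3]
width: 0.304
gripper_force: 30.0
```

Run:
```python
from h import *
for c in("side","wrist","top"):
    arm.get_image(c)
    for q in("ring_pour","probe_tip"):
        for d in arm.place_of(c,q)[:2]:
            u=np.array(d["point"])*[640,480];print(c,q,round(d["conf"],2),u.round(1),ray(c,u,.106)[0].round(4))
s=arm.observe();print(s["position"],s["force"])
```

```text
side ring_pour 0.91 [288.1 278.7] [0.5487 0.1298 0.106 ]
side ring_pour 0.87 [187.9 304.1] [0.6695 0.3067 0.106 ]
side probe_tip 0.58 [286.2 277.7] [0.5539 0.13   0.106 ]
side probe_tip 0.42 [417.7 279.2] [ 0.3236 -0.0344  0.106 ]
top ring_pour 0.82 [194.6 210.1] [0.6591 0.3306 0.106 ]
[0.55192315 0.13106153 0.18277244] [-1.80278623 -0.45527608  9.67692304]
```

move_arm --motion '[{"tx": 0,"ty": 0,"tz": -0.015,"twist": 0},{"tx": 0,"ty": 0,"tz": -0.015,"twist": 0},{"tx": 0.001,"ty": -0.032,"tz": 0,"twist": 0},{"tx": 0.001,"ty": -0.032,"tz": 0,"twist": 0},{"tx": 0,"ty": -0.03,"tz": 0,"twist": 0},{"tx": 0,"ty": 0,"tz": 0,"twist": 0},{"tx": 0,"ty": 0,"tz": 0.012,"twist": 0},{"tx": 0,"ty": 0,"tz": 0.008,"twist": 0},{"tx": 0,"ty": 0,"tz": 0,"twist": 0},{"tx": 0,"ty": 0,"tz": 0,"twist": 0}]'

```text
clock: 22.25
position: [0.5266, 0.2203, 0.1906]
ee_rot: [3.11, 0.443, -0.002]
force: [-0.6, 0.3, -1.0]
width: 0.302
gripper_force: 30.0
```

Run:
```python
from h import *
s=arm.observe();p=s["position"];print(p,s["force"])
for c in("side","wrist"):
    arm.get_image(c)
    for q,z in(("ring_foot",.106),("probe_tip",p[2]-.077)):
        for d in arm.place_of(c,q)[:2]:
            u=np.array(d["point"])*[640,480];print(c,q,round(d["conf"],2),u.round(1),ray(c,u,z)[0].round(4))
```

```text
[0.52664774 0.22027681 0.19061765] [-0.55705268  0.30405203 -0.95189871]
side ring_foot 0.87 [193.1 332.5] [0.6071 0.3484 0.106 ]
side ring_foot 0.8 [265.3 309.8] [0.5316 0.2232 0.106 ]
side probe_tip 0.93 [268.9 306.5] [0.5268 0.2166 0.1136]
wrist ring_foot 0.63 [249.2  17.3] [0.6461 0.3005 0.106 ]
wrist ring_foot 0.59 [ 23.7 250.9] [0.444 0.428 0.106]
```

Offset is within a few millimetres, so I'll nudge 2 mm and press.

move_arm --motion '[{"tx": 0.002,"ty": -0.002,"tz": 0.004,"twist": 0},{"tx": 0,"ty": 0,"tz": 0.002,"twist": 0},{"tx": 0,"ty": 0,"tz": 0.002,"twist": 0},{"tx": 0,"ty": 0,"tz": 0,"twist": 0}]'

```text
clock: 22.95
position: [0.5279, 0.2241, 0.1831]
ee_rot: [-3.11, -0.446, 0.0]
force: [0.1, -1.0, -0.4]
width: 0.3
gripper_force: 30.0
```

move_arm --motion '[{"tx": 0,"ty": 0,"tz": 0.002,"twist": 0},{"tx": 0,"ty": 0,"tz": 0,"twist": 0},{"tx": 0,"ty": 0,"tz": 0,"twist": 0}]'

```text
clock: 23.25
position: [0.5287, 0.2244, 0.1827]
ee_rot: [-3.109, -0.445, -0.004]
force: [-1.2, -1.2, 9.9]
width: 0.303
gripper_force: 30.0
```

move_arm --motion '[{"tx": 0,"ty": 0,"tz": -0.02,"twist": 0},{"tx": 0,"ty": 0,"tz": -0.035,"twist": 0},{"tx": 0,"ty": 0,"tz": -0.02,"twist": 0},{"tx": -0.005,"ty": 0.02,"tz": 0,"twist": 0},{"tx": -0.011,"ty": 0.044,"tz": 0,"twist": 0},{"tx": -0.011,"ty": 0.044,"tz": 0,"twist": 0},{"tx": -0.011,"ty": 0.044,"tz": 0,"twist": 0},{"tx": -0.011,"ty": 0.044,"tz": 0,"twist": 0},{"tx": -0.011,"ty": 0.044,"tz": 0,"twist": 0},{"tx": -0.011,"ty": 0.044,"tz": 0,"twist": 0}]'

```text
clock: 24.25
position: [0.5391, -0.0705, 0.2563]
ee_rot: [3.11, 0.445, 0.0]
force: [1.5, 0.1, -1.3]
width: 0.3
gripper_force: 30.0
```

move_arm --motion '[{"tx": -0.011,"ty": 0.044,"tz": 0,"twist": 0},{"tx": -0.011,"ty": 0.044,"tz": 0,"twist": 0},{"tx": -0.011,"ty": 0.044,"tz": 0,"twist": 0},{"tx": -0.011,"ty": 0.044,"tz": 0,"twist": 0},{"tx": -0.011,"ty": 0.044,"tz": 0,"twist": 0},{"tx": -0.011,"ty": 0.044,"tz": 0,"twist": 0},{"tx": 0,"ty": 0,"tz": 0,"twist": 0},{"tx": 0,"ty": 0,"tz": 0,"twist": 0},{"tx": 0,"ty": 0,"tz": 0,"twist": 0}]'

```text
clock: 25.15
position: [0.5505, -0.339, 0.2561]
ee_rot: [-3.108, -0.448, -0.0]
force: [1.1, 0.3, -1.6]
width: 0.303
gripper_force: 30.0
```

Run:
```python
from h import *
p=arm.observe();print(p["position"],p["ee_rot"],p["force"]);q=p["position"];d=np.array([.5509,-.3361])-q[:2]
a=2*np.arctan2(p["ee_rot"][1],p["ee_rot"][0]);print(np.degrees(a),"tx",d@[np.cos(a),np.sin(a)],"ty",d@[np.sin(a),-np.cos(a)])
```

```text
[ 0.55052067 -0.33895954  0.25605673] [-3.10849617e+00 -4.47621820e-01 -2.12021065e-04] [ 1.1034491   0.2771717  -1.61341882]
-343.6115321358893 tx 0.0011707361534368617 ty -0.0026363313025730313
```

move_arm --motion '[{"tx": 0.001,"ty": -0.003,"tz": 0,"twist": 0},{"tx": 0,"ty": 0,"tz": 0.035,"twist": 0},{"tx": 0,"ty": 0,"tz": 0.035,"twist": 0},{"tx": 0,"ty": 0,"tz": 0.03,"twist": 0},{"tx": 0,"ty": 0,"tz": 0.025,"twist": 0},{"tx": 0,"ty": 0,"tz": 0.015,"twist": 0},{"tx": 0,"ty": 0,"tz": 0,"twist": 0},{"tx": 0,"ty": 0,"tz": 0,"twist": 0}]'

```text
clock: 25.95
position: [0.5511, -0.337, 0.1173]
ee_rot: [3.109, 0.447, 0.002]
force: [0.5, -0.1, -0.8]
width: 0.301
gripper_force: 30.0
```

move_arm --motion '[{"tx": 0,"ty": 0,"tz": 0.008,"twist": 0},{"tx": 0,"ty": 0,"tz": 0.004,"twist": 0},{"tx": 0,"ty": 0,"tz": 0.002,"twist": 0},{"tx": 0,"ty": 0,"tz": 0,"twist": 0}]'

```text
clock: 26.35
position: [0.5504, -0.3374, 0.1024]
ee_rot: [3.11, 0.445, 0.0]
force: [0.5, 0.5, -0.7]
width: 0.306
gripper_force: 30.0
```

move_arm --motion '[{"tx": 0,"ty": 0,"tz": 0.002,"twist": 0},{"tx": 0,"ty": 0,"tz": 0,"twist": 0},{"tx": 0,"ty": 0,"tz": 0,"twist": 0}]'

```text
clock: 26.65
position: [0.5506, -0.3374, 0.1021]
ee_rot: [3.109, 0.445, 0.002]
force: [-5.0, 2.5, 12.8]
width: 0.298
gripper_force: 30.0
```

Seated: 12.8 N of contact at the height where I gripped it. I'll ease off 1 mm, open and withdraw.

move_arm --motion '[{"tx": 0,"ty": 0,"tz": -0.001,"twist": 0},{"tx": 0,"ty": 0,"tz": 0,"twist": 0},{"tx": 0,"ty": 0,"tz": 0,"twist": 0},{"tx": 0,"ty": 0,"tz": 0,"twist": 0},{"tx": 0,"ty": 0,"tz": 0,"twist": 0},{"tx": 0,"ty": 0,"tz": 0,"twist": 0},{"tx": 0,"ty": 0,"tz": 0,"twist": 0},{"tx": 0,"ty": 0,"tz": 0,"twist": 0},{"tx": 0,"ty": 0,"tz": 0,"twist": 0}]' --gripper -1

```text
clock: 27.55
position: [0.5503, -0.3373, 0.1012]
ee_rot: [3.11, 0.445, -0.0]
force: [-0.3, -0.2, 0.4]
width: 0.989
gripper_force: 0.0
```

move_arm --motion '[{"tx": 0,"ty": 0,"tz": -0.02,"twist": 0},{"tx": 0,"ty": 0,"tz": -0.04,"twist": 0},{"tx": 0,"ty": 0,"tz": -0.05,"twist": 0},{"tx": 0,"ty": 0,"tz": -0.05,"twist": 0},{"tx": 0,"ty": 0,"tz": -0.02,"twist": 0},{"tx": 0,"ty": 0,"tz": 0,"twist": 0},{"tx": 0,"ty": 0,"tz": 0,"twist": 0}]'

```text
clock: 28.25
position: [0.5502, -0.3373, 0.2811]
ee_rot: [3.11, 0.445, 0.0]
force: [-0.4, 0.0, -0.5]
width: 1.005
gripper_force: 0.0
```

Run:
```python
from h import *
s=arm.observe();print(s["position"],s["width"],s["force"])
arm.get_image("side")
def sh(c,q,z):
    for d in arm.place_of(c,q)[:2]:
        u=np.array(d["point"])*[640,480];print(c,q,round(d["conf"],2),u.round(1),ray(c,u,z)[0].round(4))
sh("side","probe_grip",.118);sh("side","fork_top",.07);sh("side","probe",.025);sh("side","ring_pour",.106);sh("side","ring_foot",.106)
im=arm.get_image("wrist");sh("wrist","probe_grip",.118);sh("wrist","probe",.025)
```

```text
[ 0.5502227  -0.33727255  0.28111004] 1.0045477433840577 [-0.39858231  0.03248206 -0.50035361]
side probe_grip 0.67 [395.8 173.9] [ 0.5512 -0.3397  0.118 ]
side fork_top 0.78 [392.9 189.6] [ 0.55  -0.332  0.07 ]
side probe 0.87 [391.6 200.5] [ 0.5534 -0.3402  0.025 ]
side ring_pour 0.92 [188.5 302.4] [0.6719 0.303  0.106 ]
side ring_pour 0.56 [285.6 278.7] [0.553 0.133 0.106]
side ring_foot 0.85 [193.4 333.6] [0.6046 0.3497 0.106 ]
side ring_foot 0.68 [267.3 310.7] [0.5268 0.2224 0.106 ]
wrist probe_grip 0.92 [318.5 197.3] [ 0.5519 -0.3387  0.118 ]
wrist probe 0.56 [317.  179.5] [ 0.5506 -0.338   0.025 ]
```

The probe hangs upright in the fork, with its grip and tip in line at about (0.551, -0.339). The mould hasn't moved, and the arm is clear.

```bash
python3 -c "
from cell import arm
print(arm.sign_off())"
```

```text
the job is handed in; nothing more can be done
None
```

The mould was tipped flat onto the board with its rings up, the probe touched inside the pour-hole ring and then the foot ring, and it hangs released and upright in its fork; the job is handed in, with no verdict shown.

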